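# Find the hidden pocket and set the stop key

### The job

Take the stop key out of its wooden rest, lower its foot into the loading window of the stop track, and drag it lightly along the slot until its toe drops by itself into the pocket hidden under the lip; stop there, let go and leave the key standing upright, fully seated. Keep the foot resting on the slot floor while dragging, work gently (never load the key against the track with more than 40 N), and leave the things lying around where they are.

Things in the scene. Friction and masses are not known exactly. Their poses are not given: they have to be found in the camera images.
- stop_key: Steel stop key, black grip, about 150 g, upright in its rest. Origin: stem axis, at the toe's sole; z up; x, y as the track's when mounted. Toe x -19 to -10, 16 wide (y), z 0 to 9 mm. Above it cross bar 38 (x) x 16 (y), z 9 to 17. Stem 9 (x) x 14 (y). Grip block 24 (x) x 22 (y), z 50 to 90: grip from above, closing along y. Sliding on the floor its origin is 15 mm above the track's, seated 6 mm.
- stop_track: Stop track fixed to the table: wood, two aluminium lips; 62 mm wide (x), y -145 to +140, 49 high. Origin: table level, slot centre line; y along the slot. Insert the key in the window, axes parallel to the track's (toe to -x), drag it to -y. The T-slot under the lips runs y +70 to -66 (closed end): 42 mm wide, z 15 (floor) to 35; slit between the lips 13 mm wide, z 35 to 49, both centred on x 0.
- window (a point): Centre of the floor of the loading window at the track's +y end, 95 mm along y and 15 mm above the track's origin. Open from above, 50 mm along y (y +70 to +120), 42 mm across, walls 20 mm high around it.
- lane (a point): Point on the slot floor in the lane under the -x lip (track x -14, y -10, z 15 mm). Somewhere in this lane is the hidden pocket, 22 mm long (y), 11 mm deep, square-edged; its centre lies up to 35 mm to either side of this point along y and differs every time. Floor and pocket do not move; pressing the sole on them gives about 25 N per mm.
- key_rest: Wooden rest fixed to the table, 66 x 46 mm, 26 mm high, in which the key stands at the start, its axes parallel to the rest's and its origin 8 mm above the rest's. Origin: centre of the underside. The key lifts straight up out of it (clear after 20 mm).
- batten: Bystander: short wooden batten 34 x 200 x 18 mm lying beyond the track. Origin: centre of the underside.
- offcut: Bystander: small wooden block 45 x 50 x 36 mm left of the track. Origin: centre of the underside.
- tape: Bystander: tape measure 32 x 97 x 64 mm left of the track. Origin: centre of the underside.
Things that resemble listed ones, but are neither listed nor needed, are in the scene too. Of the things like the stop_key, leave any that is yellow; of the rest the smaller one is meant.

How it is judged (in metres and radians):
On the way, in this order (a step that is already met when the one before it is completed fails the run):
1. the key's foot is down in the loading window (origin under 22 mm above the track's, within the window) (x of stop_key in the frame of stop_track between -0.006 and 0.006 m and y of stop_key in the frame of stop_track between 0.07 and 0.115 m and z of stop_key in the frame of stop_track below 0.022 m), for 0.05 s.
2. the foot slides in contact on the floor under the lips (origin 13 to 17 mm above the track's, force on the track over 0.3 N, for 0.2 s) (x of stop_key in the frame of stop_track between -0.006 and 0.006 m and y of stop_key in the frame of stop_track below 0.062 m and z of stop_key in the frame of stop_track between 0.013 and 0.017 m and contact force between stop_key and stop_track above 0.3 N), for 0.2 s.
3. the toe has dropped into the pocket (origin under 9 mm above the track's) (x of stop_key in the frame of stop_track between -0.006 and 0.006 m and y of stop_key in the frame of stop_track below 0.04 m and z of stop_key in the frame of stop_track below 0.009 m), for 0.2 s.
At the end, for the whole second after the job is handed in: The key stands in the slot with its toe in the pocket: its origin 3 to 9 mm above the track's underside level (6 is fully seated), within 6 mm of the slot's centre line and at y -60 to +40 mm of the track, tilted less than 0.12 rad, at rest and let go (all of step 3 and y of stop_key in the frame of stop_track above -0.06 m and z of stop_key in the frame of stop_track above 0.003 m and angle between stop_key's own z axis and vertical below 0.12 rad and linear speed of stop_key below 0.01 m/s); the robot touches nothing.
It fails at once if the key is loaded against the track with more than 40 N (contact force between stop_key and stop_track above 40 N).
It fails at once if the batten is moved more than 30 mm (distance of batten from where it was at the start of the episode above 0.03 m).
It fails at once if the offcut is moved more than 30 mm (distance of offcut from where it was at the start of the episode above 0.03 m).
It fails at once if the tape is moved more than 30 mm (distance of tape from where it was at the start of the episode above 0.03 m).
It also fails if it takes over 72 s, if anything falls off the work surface, if the arm or the gripper's body presses on something with over 40 N, if the wrist force passes 120 N, or if a joint passes its speed limit or range.

### The arm

A 7-joint arm with a two-finger parallel gripper is mounted at the origin on a cart in front of the work surface, level with it; the furniture and walls round the work are solid. World frame = base frame: x ahead of the robot, y to its left, z up, the work surface at z = 0. Lengths are in mm, angles in rad, forces in N, time in s.
With the tool pointing down it reaches from about 400 to 875 mm from the base axis. Payload 4.4 kg.
Tool frame: the origin (TCP) lies midway between the tips of the shut fingers; the grasp point (between the pads) lies ctrl.grip_depth behind it (ctrl.grip_depth is the distance from the TCP to the grasp point, in mm); z points along the fingers, y is the line along which they close (so a half turn about z gives the same grasp; the last joint's range is limited). The gripper opens to 85 mm and grips with 20 to 120 N. Pads are 22 mm wide; open, the fingers measure 114 mm over their backs; the gripper's body (76 mm by 85 mm) begins 54 mm behind the grasp point. The pads swing forward as they close: fully open they stand 13 mm farther back than shut.
Start: joints at [-1.218, 0.628, 0.038, 1.517, -0.027, 0.996, -0.02], TCP at [264.31, 593.85, 209.413] pointing down, gripper open.
Joint ranges: [-3.06, 3.06], [-0.37, 2.12], [-1.25, 1.32], [0.18, 2.47], [-1.1, 4.24], [0.23, 1.98], [-2.94, 2.94]. Speed limits (rad/s): [2.57, 2.57, 3.14, 3.14, 3.14, 3.14, 3.14].

### API

Orientations are given as [roll, pitch, yaw] about the fixed x, y, z axes, in that order (R = Rz(yaw) Ry(pitch) Rx(roll)).
In Python, from cell import ctrl gives the robot as it stands.
- The arm moves only by the tool carry_out, never from a script. Its argument "deltas" is one flat list of numbers, 7 for each row, row after row: the turn, a rotation vector about the tool's x, y, z in degrees, then the shift along the tool's x, y, z in m, then the closure, from -1 (fully open) to 1 (shut). In form: [wx, wy, wz, dx, dy, dz, claw, wx, wy, wz, dx, dy, dz, claw, ...]. A call has 1 to 12 rows; each row shifts and turns the commanded pose from where the row before left it, along the tool's axes as they then stand; what a row does not reach is not made up. A row lasts 1/8 s, in which the tool goes at most 62.5 mm and 10.7 degrees, less where a joint would pass 70% of its speed; a pose out of reach is approached as far as the arm can. A call with a gripper value outside its range is refused whole. The fingers move at their own pace and stop on an object; the grip force is fixed at half the most. Time passes only in rows, so rows that do not move let the fingers close. It gives the time, the measured TCP pose, the force, the opening and the grip force at its end, in the units of the state.
- ctrl.read_state(): the state, without advancing time (a new reading comes with each control period).
- ctrl.get_image(name): name is "side" or "top"; returns the picture (480x640x3 uint8, red, green, blue); there is no depth.
- ctrl.calibration(name): a dict with "mtx" (3x3 intrinsics, pixels), "distortion" ([k1, k2, p1, p2, k3] as OpenCV has them; the pictures are not rectified), "R" (3x3) and "t" (3): a world point X has camera coordinates R X + t. Camera axes: x right, y down, z forward; pixel columns grow to the right and rows downward; lengths in mm; the calibration is good to about 2 mm. A picture is of the moment at which its call begins. calibration takes no time and is no camera call.
- ctrl.finish_job(): hands the job in; it is judged then, once.
The state is a dict: "clock": time; "qpos": joint angles; "qd": joint speeds; "tau": joint torques, N m; "eef_pos": TCP position; "tool_rot": TCP orientation; "force": force on the tool from outside, world axes, zero at the start; "torque": the same for the moment, N m; "width": finger opening in mm; "gripper_force": force on a finger pad.
Only numpy, scipy, OpenCV 4.12 (cv2) and the standard library are available. Lean on these libraries where they do the work, as an engineer would, in place of code of your own. Each camera call takes 0.05 s, during which the arm holds its last target. There are 200 camera calls.

## Working session

There is one attempt and no reset: what is moved stays moved. The work goes in short steps, Python scripts to look and compute and a tool call to move; the robot and the scene stay as the last step left them, time stands still between calls to the robot, and variables do not carry over. Pictures are saved under pics/ and viewed, at most 10 in all, crops included, and the job is handed in when it is done.

Besides the shell and the picture viewer there is one more tool, called after "Emit:" as name(argument=value, ...), one argument or row to a line, values as JSON. carry_out: Moves the arm, as the interface text tells. Its arguments: {"type":"object","properties":{"deltas":{"type":"array"}},"required":["deltas"]}

```bash
mkdir -p pics
python3 - <<'E'
from cell import ctrl
import cv2
print(ctrl.read_state(), ctrl.grip_depth)
for n in("top","side"):
    cv2.imwrite(f"pics/{n}0.png",ctrl.get_image(n)[:,:,::-1]); print(ctrl.calibration(n))
E
```

```text
{'clock': 0.0, 'qpos': array([-1.21781559,  0.62934625,  0.03842304,  1.51840462, -0.02697955,
        0.996284  , -0.01999868]), 'qd': array([-5.05450732e-04,  7.33958368e-04,  5.59843651e-04, -5.24971590e-04,
       -8.83429282e-05,  2.28385053e-03, -6.25317613e-04]), 'tau': array([ 1.21735051e-03, -5.63420641e+01,  1.22640934e+00, -1.93448746e+01,
        1.09544961e-02,  1.04330099e-02,  7.35781441e-06]), 'eef_pos': array([264.01306656, 593.21967416, 208.4769958 ]), 'tool_rot': array([-3.13966825e+00,  3.21775052e-05,  2.72283888e+00]), 'force': array([-0.54888784,  0.01704704, -0.41198385]), 'torque': array([ 0.01123214,  0.01786558, -0.00153241]), 'gripper_force': 0.0, 'width': 85.41753847055523} 18.700000000000003
{'mtx': array([[472.20587006,   0.        , 320.75365399],
       [  0.        , 472.20587006, 235.76575969],
       [  0.        ,   0.        ,   1.        ]]), 'distortion': array([-0.04842596,  0.        ,  0.        ,  0.        ,  0.        ]), 'R': array([[ 8.47964529e-02, -9.96397872e-01, -9.17731693e-04],
       [-9.73764907e-01, -8.26750512e-02, -2.12006465e-01],
       [ 2.11166917e-01,  1.88710512e-02, -9.77267833e-01]]), 't': array([ 206.77138746,  549.38201284, 1242.59153213])}
{'mtx': array([[534.24086542,   0.        , 319.73986158],
       [  0.        , 534.24086542, 237.87465751],
       [  0.        ,   0.        ,   1.        ]]), 'distortion': array([-0.0157146,  0.       ,  0.       ,  0.       ,  0.       ]), 'R': array([[ 0.964892  , -0.26242693, -0.01074887],
       [-0.11345171, -0.37953069, -0.91819669],
       [ 0.23688001,  0.88718012, -0.39597891]]), 't': array([-442.88546361,  177.25210921, 1143.20150598])}
```

View pics/top0.png

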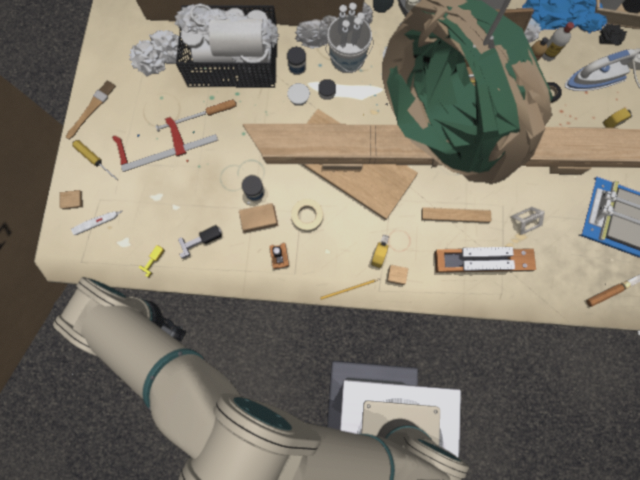

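View pics/side0.png

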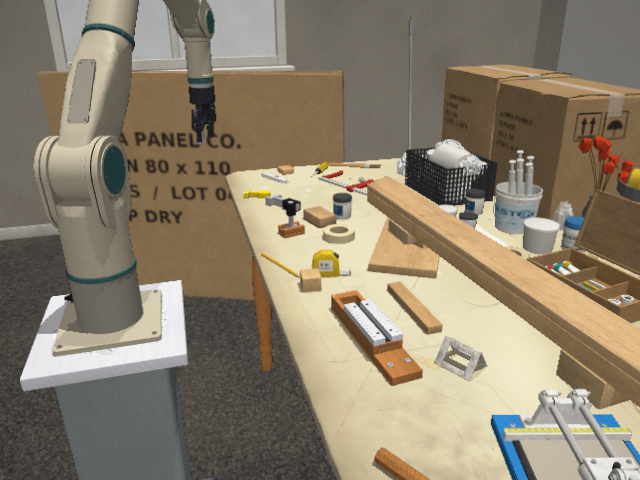

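Top view: the candidates are the upright black-grip key in its rest (278,254), a lying black key (200,242) that is larger, and a yellow one (152,260). The track is at (485,260), with the window at its left, +y, end (455,260). The offcut is at (398,274), the tape at (380,250) and the batten at (456,215). I choose the key in the rest and will check it in a close crop.

Run:
```python
import cv2,numpy as np
t=cv2.imread("pics/top0.png");s=cv2.imread("pics/side0.png")
def c(i,x,y,w,h): return cv2.resize(i[y:y+h,x:x+w],(400,300),interpolation=cv2.INTER_CUBIC)
cv2.imwrite("pics/crop1.png",np.vstack([np.hstack([c(t,250,233,56,42),c(t,430,217,112,84)]),np.hstack([c(s,262,188,64,48),c(s,320,285,112,105)])]))
```

```text
(no output)
```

View pics/crop1.png

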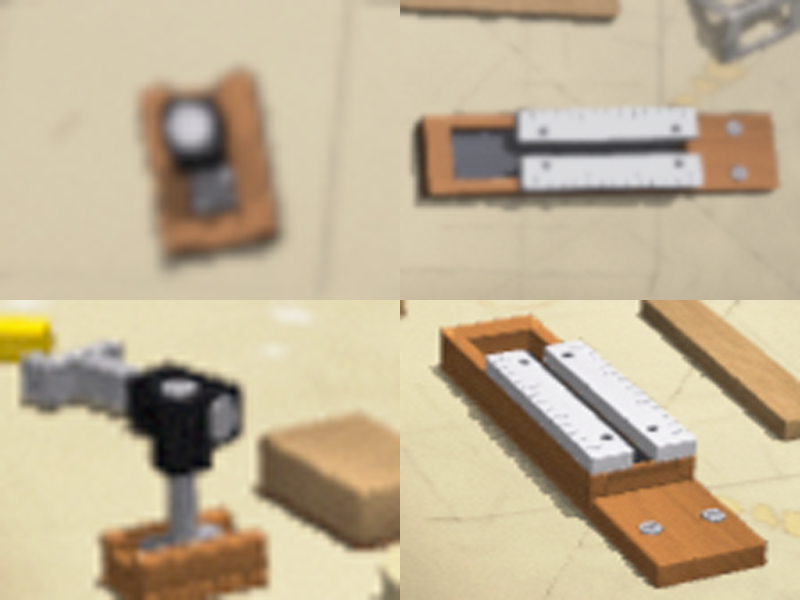

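The crop confirms the upright key with its black grip and a silver disc on top, centred near top (277,251), in an orange rest. The track's window is on the +y side. Next I measure.

```bash
cat > h.py <<'E'
import cv2,numpy as np
from cell import ctrl
def ray(n,uv):
    c=ctrl.calibration(n);p=cv2.undistortPoints(np.float64(uv).reshape(-1,1,2),c["mtx"],c["distortion"])[:,0]
    d=np.c_[p,np.ones(len(p))]@c["R"];return -c["R"].T@c["t"],d
def plane(n,uv,z):
    o,d=ray(n,uv);return o+d*((z-o[2])/d[:,2])[:,None]
def proj(n,X):
    c=ctrl.calibration(n);return cv2.projectPoints(np.float64(X).reshape(-1,1,3),cv2.Rodrigues(c["R"])[0],c["t"],c["mtx"],c["distortion"])[0][:,0]
def tri(a,b):
    (o,d),(p,e)=ray("top",[a]),ray("side",[b]);d=d[0];e=e[0]
    s=np.linalg.lstsq(np.c_[d,-e],p-o,rcond=None)[0];A=o+s[0]*d;B=p+s[1]*e
    return (A+B)/2,np.linalg.norm(A-B)
def blobs(img,x,y,w,h,f,amin,k=6):
    r=cv2.resize(img[y:y+h,x:x+w],None,fx=k,fy=k,interpolation=cv2.INTER_CUBIC)
    m=f(cv2.cvtColor(r,cv2.COLOR_BGR2HSV).astype(int)).astype(np.uint8)
    out=[]
    for c in cv2.findContours(m,cv2.RETR_EXTERNAL,cv2.CHAIN_APPROX_NONE)[0]:
        if cv2.contourArea(c)>amin*k*k: out.append(((c[:,0]+.5)/k-.5+[x,y]).astype(np.float32))
    return out
E
python3 - <<'E'
from h import *
np.set_printoptions(precision=1,suppress=True)
t=cv2.imread("pics/top0.png");s=cv2.imread("pics/side0.png")
white=lambda H:(H[...,1]<45)&(H[...,2]>170)
for n,im,roi in(("top",t,(440,240,95,40)),("side",s,(330,290,85,70))):
    for c in blobs(im,*roi,white,60):
        r=cv2.minAreaRect(c);b=cv2.boxPoints(r);q=cv2.approxPolyDP(c,2,True)[:,0]
        print(n,"lip",r); print(plane(n,b,49)[:,:2],"approx",q.tolist(),plane(n,q,49)[:,:2].tolist())
org=lambda H:(H[...,1]>115)&(H[...,0]<15)&(H[...,2]>70)
for n,im,roi,z in(("top",t,(262,236,34,40),26),("top",t,(425,235,120,50),35)):
    for c in blobs(im,*roi,org,60):
        r=cv2.minAreaRect(c);print(n,"wood",r);P=plane(n,cv2.boxPoints(r),z)[:,:2];print(P,P.mean(0),np.linalg.norm(np.diff(P,axis=0),axis=1))
disc=lambda H:(H[...,2]>120)&(H[...,1]<60)
for n,im,roi in(("top",t,(270,244,15,13)),("side",s,(283,198,15,10))):
    for c in blobs(im,*roi,disc,4):
        r=cv2.minAreaRect(c);print(n,"disc",r,plane(n,[r[0]],98))
E
```

```text
top lip ((489.14862060546875, 264.3412780761719), (9.18713092803955, 50.18199920654297), 89.55411529541016)
[[ 497.5 -147. ]
 [ 510.2 -286.9]
 [ 484.5 -287.1]
 [ 471.9 -147.7]] approx [[514.25, 265.5833435058594], [510.5833435058594, 259.5833435058594], [464.0833435058594, 261.25], [465.5833435058594, 269.0833435058594], [512.9166870117188, 268.75]] [[493.2919352611202, -287.0250999909591], [509.28107818804864, -276.7447831667913], [493.8388530257671, -147.2058398282473], [472.36467820471944, -151.83500338771984], [484.1335559133311, -283.3021375509274]]
top lip ((487.177734375, 249.02919006347656), (13.109037399291992, 51.501075744628906), 89.56262969970703)
[[ 545.6 -138.5]
 [ 558.9 -283.2]
 [ 521.7 -283.5]
 [ 508.6 -139.6]] approx [[461.4166564941406, 247.0833282470703], [465.0833435058594, 255.75], [512.75, 254.25], [512.4166870117188, 246.5833282470703], [501.0833435058594, 244.5833282470703], [477.0833435058594, 245.75], [472.9166564941406, 242.5833282470703], [470.75, 243.75], [474.9166564941406, 245.9166717529297]] [[533.0568291089731, -138.91057956732135], [509.4803266352101
[... 2026 characters left out ...]
2.3]
 [ 469.6 -147.4]
 [ 459.3  -74.9]] [ 495.6 -108.4] [73.9 62.6 73.2]
top disc ((275.9583435058594, 249.95834350585938), (6.953208923339844, 6.363979816436768), 44.99947738647461) [[473.  367.1  98. ]]
top disc ((274.5, 244.0833282470703), (1.0, 9.83331298828125), 90.0) [[488.5 372.6  98. ]]
side disc ((296.58331298828125, 205.4166717529297), (4.0, 1.666656494140625), 90.0) [[481.4 327.6  98. ]]
side disc ((290.25, 201.75), (2.333343505859375, 5.0), 90.0) [[470.9 363.3  98. ]]
side disc ((293.1666564941406, 198.91665649414062), (2.6666717529296875, 8.5), 90.0) [[484.4 385.1  98. ]]
side disc ((285.25, 198.41665649414062), (1.6666717529296875, 5.33331298828125), 90.0) [[463.1 396.2  98. ]]
```

Run:
```python
from h import *
np.set_printoptions(precision=2,suppress=True,linewidth=150)
a=np.radians(5.8);ex=np.array([np.cos(a),np.sin(a),0]);ey=np.array([-np.sin(a),np.cos(a),0]);o=np.array([508,-220,49.])
xs=np.arange(-42,42,.5);ys=np.arange(-58,60,4.)
for n in("top","side"):
    g=cv2.cvtColor(cv2.imread(f"pics/{n}0.png"),cv2.COLOR_BGR2GRAY).astype(np.float32)
    P=o+xs[None,:,None]*ex+ys[:,None,None]*ey
    uv=proj(n,P).reshape(len(ys),len(xs),2).astype(np.float32)
    I=cv2.remap(g,uv[...,0],uv[...,1],cv2.INTER_CUBIC)
    print(n,I[:,::4].mean(0).astype(int))
    G=np.diff(cv2.GaussianBlur(I,(7,1),0),axis=1);xm=(xs[1:]+xs[:-1])/2
    for nm,x0,sg in(("L",-28,1),("sl",-6,-1),("sr",6,1),("R",29,-1)):
        w=abs(xm-x0)<8; GG=np.clip(sg*G[:,w],0,None)
        i=GG.argmax(1);e=np.array([np.average(xm[w][max(0,k-4):k+5],weights=GG[j,max(0,k-4):k+5]) for j,k in enumerate(i)])
        f=np.polyfit(ys,e,1);r=e-np.polyval(f,ys);ok=abs(r)<1.5;f=np.polyfit(ys[ok],e[ok],1)
        print(n,nm,"x at y0 %.2f yaw %.2f"%(f[1],5.8-np.degrees(f[0])),r.std())
    # along y, on lips at x=+-18
    yy=np.arange(-100,110,.5)
    for x in(-18,18):
        P=o+x*ex+yy[:,None]*ey;uv=proj(n,P).astype(np.float32)
        v=cv2.GaussianBlur(cv2.remap(g,uv[:,:1],uv[:,1:],cv2.INTER_CUBIC),(1,7),0)[:,0];d=np.diff(v)
        print(n,x,"y- end",yy[:200][d[:200].argmax()],"y+ end",yy[200:][d[200:].argmin()])
print(tri((275.96,249.96),(290.25,201.75)))
```

```text
top [142 127 110  89  72  85 129 178 207 214 216 217 217 216 213 211 212 208 182 134  90  64  59  73 106 153 195 211 211 211 213 217 218 217 215 213 210
 204 198 196 196 197]
top L x at y0 -29.65 yaw 5.22 0.18528209664636902
top sl x at y0 -4.17 yaw 6.05 0.5362753900425509
top sr x at y0 7.44 yaw 6.40 0.6864190047013787
top R x at y0 31.46 yaw 6.59 2.574902980597436
top -18 y- end -65.5 y+ end 75.0
top 18 y- end -65.5 y+ end 75.0
side [ 76 106 118 114 122 187 230 228 230 233 236 237 234 227 225 232 233 156  70  89 115 117 114 141 215 240 230 223 225 233 237 235 234 232 229 228 221
 222 223 223 223 223]
side L x at y0 -32.40 yaw 5.97 0.23326654267340033
side sl x at y0 -7.94 yaw 5.71 0.1997021052879105
side sr x at y0 4.95 yaw 5.96 0.20927724379151671
side R x at y0 26.93 yaw 6.77 2.485433186442038
side -18 y- end -47.0 y+ end 73.0
side 18 y- end -69.0 y+ end 72.5
(array([472.47, 367.34,  96.61]), np.float64(1.4781986855069158))
```

Emit:
carry_out(
  deltas=[0, 0, 0, -0.0353, -0.0153, 0, -1, 0, 0, 0, -0.0353, -0.0153, 0, -1, 0, 0, 0, -0.0353, -0.0153, 0, -1, 0, 0, 0, -0.0353, -0.0153, 0, -1, 0, 0, 0, -0.0353, -0.0153, 0, -1, 0, 0, 0, -0.0353, -0.0153, 0, -1, 0, 0, 0, -0.0353, -0.0153, 0, -1, 0, 0, 0, -0.0353, -0.0153, 0, -1, 0, 0, -9.8, 0, 0, 0, -1, 0, 0, -9.8, 0, 0, 0, -1, 0, 0, -9.8, 0, 0, 0, -1, 0, 0, -9.8, 0, 0, 0, -1],
)

```text
clock: 1.6
eef_pos: [472.3, 366.9, 209.0]
tool_rot: [-3.141, -0.001, -2.871]
force: [0.7, -0.1, -0.9]
width: 85.5
gripper_force: 0.0
```

```bash
cat >> h.py <<'E'
def delta(x,y,z,yaw):
    s=ctrl.read_state();p=s["eef_pos"];r=s["tool_rot"];a=r[2]
    d=np.array([x,y,z])-p
    print("pos",p.round(1),"yaw",round(np.degrees(a),2),"rp",np.degrees(r[:2]).round(2),"F",s["force"].round(1),"w",round(s["width"],1),"clk",round(s["clock"],2))
    print("tool d",np.round([d[0]*np.cos(a)+d[1]*np.sin(a),d[0]*np.sin(a)-d[1]*np.cos(a),-d[2]],1),"wz",round(-((yaw-np.degrees(a)+180)%360-180),2))
E
python3 -c "
from h import *
delta(472.5,367.3,64.3,195.3)"
```

```text
pos [472.3 366.9 209. ] yaw -164.48 rp [-1.7998e+02 -6.0000e-02] F [ 0.7 -0.1 -0.9] w 85.5 clk 1.6
tool d [ -0.4   0.4 144.7] wz 0.22
```

Emit:
carry_out(
  deltas=[0, 0, 0, 0, 0, 0.03, -1, 0, 0, 0, 0, 0, 0.03, -1, 0, 0, 0, 0, 0, 0.03, -1, 0, 0, 0, 0, 0, 0.03, -1, 0, 0, 0, 0, 0, 0.015, -1, 0, 0, 0, 0, 0, 0.0097, -1, 0, 0, 0, 0, 0, 0, -1],
)

```text
clock: 2.48
eef_pos: [472.5, 367.2, 64.6]
tool_rot: [-3.141, -0.0, -2.876]
force: [-0.7, -0.1, 0.3]
width: 85.3
gripper_force: 0.0
```

Run:
```python
from h import *
delta(472.5,367.3,64.3,195.3)
t=ctrl.get_image("top")[:,:,::-1];s=ctrl.get_image("side")[:,:,::-1]
cv2.imwrite("pics/top1.png",t);cv2.imwrite("pics/side1.png",s)
c=lambda i,x,y,w,h:cv2.resize(i[y:y+h,x:x+w],(400,400),interpolation=cv2.INTER_CUBIC)
cv2.imwrite("pics/crop2.png",np.hstack([c(t,240,210,80,80),c(s,245,165,80,80)]))
```

```text
pos [472.5 367.2  64.6] yaw -164.79 rp [-1.7999e+02 -2.0000e-02] F [-0.7 -0.1  0.3] w 85.3 clk 2.48
tool d [-0.1  0.1  0.3] wz -0.09
```

View pics/crop2.png

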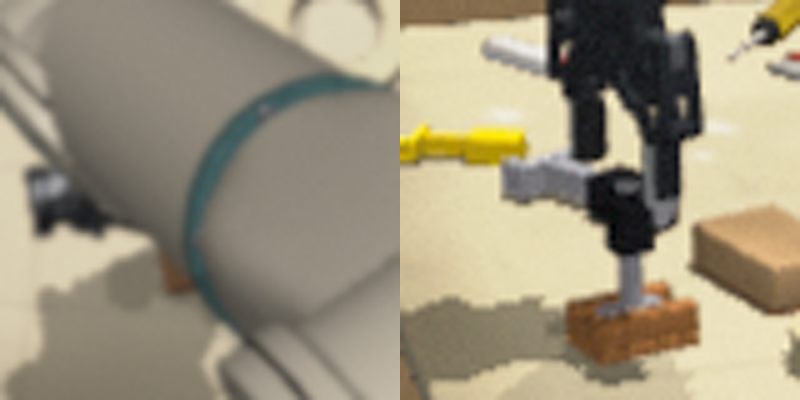

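The side crop shows the grip at about (620,205) between the left finger (590,140) and right finger (665,200). The top view is hidden by the arm. I check the finger positions against their projections.

```bash
python3 -c "
from h import *
a=np.radians(195.3);ty=np.array([np.sin(a),-np.cos(a),0])
p=np.array([472.5,367.2,77.])
for k in(-57,-43,0,43,57):
  q=proj('side',p+k*ty)[0]; print(k,q,'crop',(q-[245,165])*5+[400,0])
print((proj('side',[472.5,367.3,98])-[245,165])*5+[400,0],(proj('side',[472.5,367.3,58])-[245,165])*5+[400,0])"
```

```text
-57 [300.14018968 214.00375862] crop [675.70094841 245.0187931 ]
-43 [297.77959847 212.52084199] crop [663.89799234 237.60420993]
0 [290.74106347 208.09931323] crop [628.70531737 215.49656617]
43 [284.00624846 203.86866038] crop [595.03124232 194.34330192]
57 [281.87581595 202.53038942] crop [584.37907974 187.65194712]
[[627.49922503 181.24610209]] [[629.71618287 246.06429381]]
```

Emit:
carry_out(
  deltas=[0, 0, 0, 0, 0, 0, 1, 0, 0, 0, 0, 0, 0, 1, 0, 0, 0, 0, 0, 0, 1, 0, 0, 0, 0, 0, 0, 1, 0, 0, 0, 0, 0, 0, 1, 0, 0, 0, 0, 0, 0, 1, 0, 0, 0, 0, 0, 0, 1, 0, 0, 0, 0, 0, 0, 1],
)

```text
clock: 3.58
eef_pos: [472.8, 367.5, 65.1]
tool_rot: [3.141, 0.001, -2.876]
force: [0.3, 0.6, 5.9]
width: 20.0
gripper_force: 59.7
```

Emit:
carry_out(
  deltas=[0, 0, 0, 0, 0, -0.005, 1, 0, 0, 0, 0, 0, -0.008, 1, 0, 0, 0, 0, 0, -0.012, 1, 0, 0, 0, 0, 0, -0.02, 1, 0, 0, 0, 0, 0, -0.03, 1, 0, 0, 0, 0, 0, -0.03, 1, 0, 0, 0, 0, 0, 0, 1],
)

```text
clock: 4.45
eef_pos: [474.0, 368.5, 172.6]
tool_rot: [3.139, 0.005, -2.876]
force: [0.3, 0.8, -2.2]
width: 19.8
gripper_force: 59.0
```

Run:
```python
from h import *
delta(507.6-95*.103,-216.5+94.5,180,185.9)
s=ctrl.get_image("side")[:,:,::-1]
cv2.imwrite("pics/side2.png",s)
cv2.imwrite("pics/crop3.png",cv2.resize(s[125:225,240:340],(600,600),interpolation=cv2.INTER_CUBIC))
```

```text
pos [474.  368.5 172.6] yaw -164.81 rp [179.86   0.3 ] F [ 0.3  0.8 -2.2] w 19.8 clk 4.45
tool d [ 105.6 -479.6   -7.4] wz 9.29
```

View pics/crop3.png

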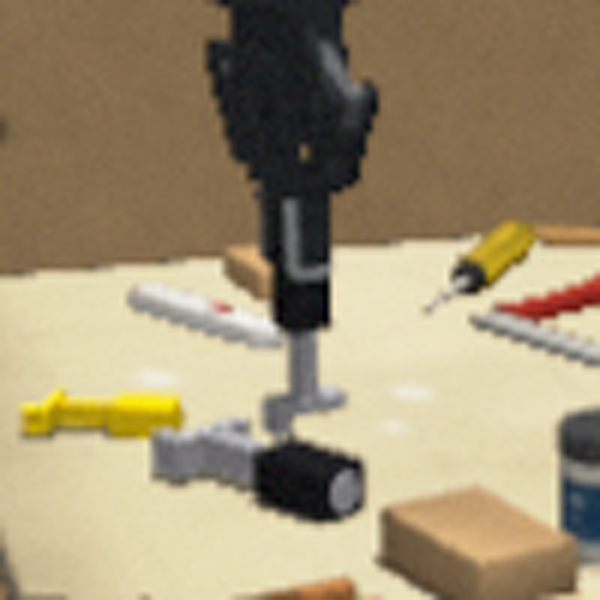

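The crop shows the key held upright with its toe at the lower left (275,415), so the toe points to world -x. No half turn is needed.

Emit:
carry_out(
  deltas=[0, 0, 0, 0.005, -0.022, 0, 1, 0, 0, 0, 0.01, -0.0456, 0, 1, 0, 0, 0, 0.01, -0.0456, 0, 1, 0, 0, 0, 0.01, -0.0456, 0, 1, 0, 0, 0, 0.01, -0.0456, 0, 1, 0, 0, 0, 0.01, -0.0456, 0, 1, 0, 0, 0, 0.01, -0.0456, 0, 1, 0, 0, 0, 0.01, -0.0456, 0, 1, 0, 0, 0, 0.01, -0.0456, 0, 1, 0, 0, 0, 0.01, -0.0456, 0, 1, 0, 0, 0, 0.0106, -0.0472, 0, 1],
)

```text
clock: 5.88
eef_pos: [494.1, -125.9, 168.6]
tool_rot: [3.141, -0.003, -2.877]
force: [1.1, -0.6, -1.0]
width: 20.5
gripper_force: 59.0
```

Emit:
carry_out(
  deltas=[0, 0, 3, 0, 0, 0, 1, 0, 0, 3.3, 0, 0, 0, 1, 0, 0, 3, 0, 0, 0, 1, 0, 0, 0, 0, 0, 0.02, 1, 0, 0, 0, 0, 0, 0.02, 1, 0, 0, 0, 0, 0, 0, 1, 0, 0, 0, 0, 0, 0, 1],
)

```text
clock: 6.75
eef_pos: [495.7, -124.0, 129.7]
tool_rot: [-3.142, -0.001, -3.039]
force: [0.6, -0.3, -1.3]
width: 19.7
gripper_force: 59.1
```

Run:
```python
from h import *
delta(507.6-95*.103,-216.5+94.5,130,185.9)
t=ctrl.get_image("top")[:,:,::-1];s=ctrl.get_image("side")[:,:,::-1]
cv2.imwrite("pics/top3.png",t);cv2.imwrite("pics/side3.png",s)
c=lambda i,x,y,w,h:cv2.resize(i[y:y+h,x:x+w],(400,600),interpolation=cv2.INTER_CUBIC)
cv2.imwrite("pics/crop4.png",np.hstack([c(t,415,200,80,120),c(s,310,220,80,120)]))
```

```text
pos [ 495.7 -124.   129.7] yaw -174.14 rp [-1.8e+02 -5.0e-02] F [ 0.6 -0.3 -1.3] w 19.7 clk 6.75
tool d [-2.3  1.7 -0.3] wz -0.04
```

View pics/crop4.png

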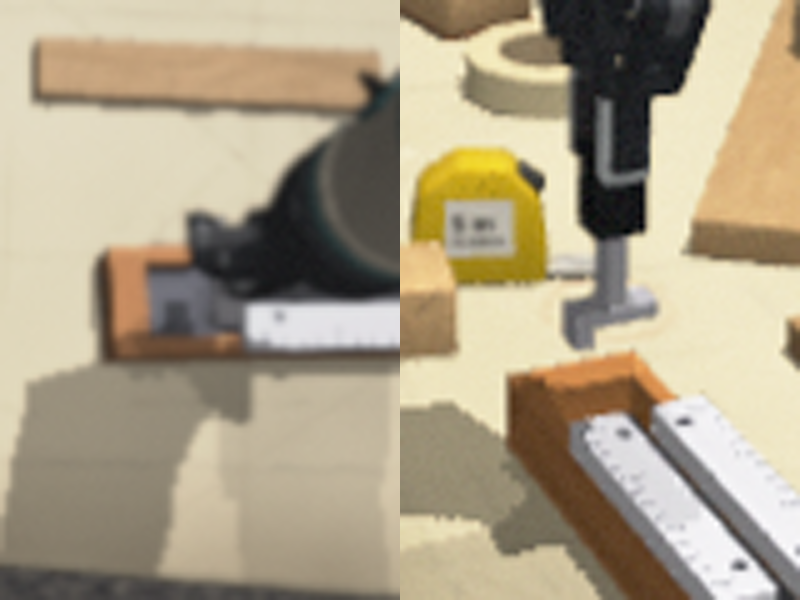

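```bash
cat >> h.py <<'E'
def keyx(img,tcp,off=57.1,ot=np.array([507.6,-216.5,0]),yaw=5.9,zs=(24,46)):
    # apparent key axis offset (track x) at stem heights, side view, relative to tool axis
    g=cv2.cvtColor(img,cv2.COLOR_BGR2GRAY).astype(np.float32);a=np.radians(yaw);ex=np.array([np.cos(a),np.sin(a),0])
    w=np.arange(-14,14,.25);out=[]
    for h in np.arange(*zs,2.):
        P=np.array([tcp[0],tcp[1],tcp[2]-off+h])+w[:,None]*ex;uv=proj("side",P).astype(np.float32)
        v=cv2.GaussianBlur(cv2.remap(g,uv[:,:1],uv[:,1:],cv2.INTER_CUBIC),(1,9),0)[:,0];d=np.diff(v)
        i=d[:56].argmin();j=40+d[40:].argmax();out.append((w[i],w[j],(w[i]+w[j])/2))
    return np.array(out)
E
python3 - <<'E'
from h import *
np.set_printoptions(precision=2,suppress=True,linewidth=150)
p=ctrl.read_state()["eef_pos"]
print(p,keyx(cv2.imread("pics/side3.png"),p))
E
```

```text
[ 496.52 -123.76  130.24] [[ -8.25   6.25  -1.  ]
 [ -9.5    6.25  -1.62]
 [-10.25   6.25  -2.  ]
 [ -8.     6.25  -0.88]
 [ -8.     6.25  -0.88]
 [ -8.25   6.    -1.12]
 [ -8.25   6.    -1.12]
 [ -8.     6.    -1.  ]
 [ -8.25   6.    -1.12]
 [ -8.25   6.    -1.12]
 [ -9.5   13.     1.75]]
```

Emit:
carry_out(
  deltas=[0, 0, 0, -0.0016, 0.0015, 0, 1, 0, 0, 0, 0, 0, 0.015, 1, 0, 0, 0, 0, 0, 0.013, 1, 0, 0, 0, 0, 0, 0, 1, 0, 0, 0, 0, 0, 0, 1, 0, 0, 0, 0, 0, 0, 1],
)

```text
clock: 7.6
eef_pos: [498.1, -121.7, 101.9]
tool_rot: [-3.141, 0.0, -3.039]
force: [-0.0, -0.0, -1.1]
width: 20.3
gripper_force: 59.1
```

Run:
```python
from h import *
np.set_printoptions(precision=2,suppress=True,linewidth=150)
s=ctrl.get_image("side")[:,:,::-1];cv2.imwrite("pics/side4.png",s)
p=ctrl.read_state()["eef_pos"];delta(497.7,-122,72,185.9)
print(keyx(np.ascontiguousarray(s),p))
```

```text
pos [ 498.1 -121.8  102. ] yaw -174.1 rp [-179.99    0.04] F [-0.1  0.4 -0.8] w 20.5 clk 7.65
tool d [ 0.4 -0.2 30. ] wz 0.0
[[-8.5   6.75 -0.88]
 [-8.5   6.5  -1.  ]
 [-8.5   6.5  -1.  ]
 [-8.5   6.5  -1.  ]
 [-8.5   6.5  -1.  ]
 [-8.5   6.5  -1.  ]
 [-8.75  6.25 -1.25]
 [-8.75  6.25 -1.25]
 [-8.5   6.25 -1.12]
 [-8.5   5.75 -1.38]
 [-8.5  12.75  2.12]]
```

Emit:
carry_out(
  deltas=[0, 0, 0, 0.0004, 0, 0.004, 1, 0, 0, 0, 0, 0, 0.004, 1, 0, 0, 0, 0, 0, 0.003, 1, 0, 0, 0, 0, 0, 0.002, 1, 0, 0, 0, 0, 0, 0, 1],
)

```text
clock: 8.28
eef_pos: [497.3, -121.7, 88.5]
tool_rot: [3.141, -0.0, -3.039]
force: [-0.9, 0.6, -1.5]
width: 20.0
gripper_force: 59.1
```

Emit:
carry_out(
  deltas=[0, 0, 0, 0, 0, 0.003, 1, 0, 0, 0, 0, 0, 0.003, 1, 0, 0, 0, 0, 0, 0.002, 1, 0, 0, 0, 0, 0, 0, 1],
)

```text
clock: 8.78
eef_pos: [497.3, -121.7, 80.5]
tool_rot: [3.141, -0.0, -3.039]
force: [0.4, 0.8, -1.6]
width: 20.6
gripper_force: 59.1
```

Emit:
carry_out(
  deltas=[0, 0, 0, 0, 0, 0.003, 1, 0, 0, 0, 0, 0, 0.003, 1, 0, 0, 0, 0, 0, 0.001, 1, 0, 0, 0, 0, 0, 0, 1],
)

```text
clock: 9.28
eef_pos: [497.4, -121.7, 73.6]
tool_rot: [3.142, -0.0, -3.039]
force: [0.3, -0.8, -1.8]
width: 19.8
gripper_force: 59.1
```

Emit:
carry_out(
  deltas=[0, 0, 0, 0, 0, 0.0005, 1, 0, 0, 0, 0, 0, 0, 1, 0, 0, 0, 0, 0, 0, 1],
)

```text
clock: 9.65
eef_pos: [497.5, -121.7, 73.2]
tool_rot: [-3.142, 0.0, -3.039]
force: [0.1, -0.1, -1.3]
width: 20.4
gripper_force: 59.1
```

Emit:
carry_out(
  deltas=[0, 0, 0, 0, 0, 0.0004, 1, 0, 0, 0, 0, 0, 0, 1, 0, 0, 0, 0, 0, 0.0004, 1, 0, 0, 0, 0, 0, 0, 1],
)

```text
clock: 10.15
eef_pos: [497.4, -121.7, 72.3]
tool_rot: [3.142, -0.0, -3.039]
force: [-0.8, 1.0, -1.8]
width: 20.2
gripper_force: 59.1
```

Emit:
carry_out(
  deltas=[0, 0, 0, 0, 0, 0.0003, 1, 0, 0, 0, 0, 0, 0, 1, 0, 0, 0, 0, 0, 0, 1],
)

```text
clock: 10.52
eef_pos: [497.5, -121.7, 72.1]
tool_rot: [-3.142, 0.0, -3.039]
force: [0.2, 1.2, -1.0]
width: 20.4
gripper_force: 59.3
```

Emit:
carry_out(
  deltas=[0, 0, 0, 0, 0, 0.0003, 1, 0, 0, 0, 0, 0, 0, 1, 0, 0, 0, 0, 0, 0, 1],
)

```text
clock: 10.9
eef_pos: [497.7, -121.7, 72.0]
tool_rot: [-3.141, 0.001, -3.039]
force: [0.5, -0.2, 3.9]
width: 20.1
gripper_force: 59.8
```

Emit:
carry_out(
  deltas=[0, 0, 0, 0, 0, 0.0003, 1, 0, 0, 0, 0, 0, 0, 1, 0, 0, 0, 0, 0, 0, 1],
)

```text
clock: 11.28
eef_pos: [497.9, -121.7, 72.0]
tool_rot: [-3.141, 0.001, -3.038]
force: [-0.4, 0.3, 6.7]
width: 20.1
gripper_force: 60.1
```

Emit:
carry_out(
  deltas=[0, 0, 0, 0, 0, 0.0003, 1, 0, 0, 0, 0, 0, 0, 1, 0, 0, 0, 0, 0, 0, 1],
)

```text
clock: 11.65
eef_pos: [498.1, -121.7, 72.0]
tool_rot: [-3.141, 0.001, -3.038]
force: [-0.7, 0.4, 8.4]
width: 20.2
gripper_force: 60.4
```

Emit:
carry_out(
  deltas=[0, 0, 0, 0, -0.002, 0, 1, 0, 0, 0, 0, -0.003, 0, 1, 0, 0, 0, 0, -0.003, 0, 1, 0, 0, 0, 0, -0.003, 0, 1, 0, 0, 0, 0, -0.003, 0, 1, 0, 0, 0, 0, -0.003, 0, 1, 0, 0, 0, 0, -0.002, 0, 1, 0, 0, 0, 0, -0.002, 0, 1, 0, 0, 0, 0, -0.002, 0, 1, 0, 0, 0, 0, -0.001, 0, 1, 0, 0, 0, 0, 0, 0, 1],
)

```text
clock: 13.02
eef_pos: [500.6, -142.6, 71.9]
tool_rot: [3.139, 0.001, -3.037]
force: [-0.9, 6.1, 10.2]
width: 20.5
gripper_force: 60.5
```

Emit:
carry_out(
  deltas=[0, 0, 0, 0.0005, -0.002, 0, 1, 0, 0, 0, 0, -0.003, 0, 1, 0, 0, 0, 0, -0.003, 0, 1, 0, 0, 0, 0, -0.003, 0, 1, 0, 0, 0, 0, -0.003, 0, 1, 0, 0, 0, 0, 0, 0, 1],
)

```text
clock: 13.78
eef_pos: [501.6, -157.0, 71.9]
tool_rot: [3.139, 0.001, -3.037]
force: [0.4, 6.1, 9.3]
width: 20.2
gripper_force: 60.4
```

Run:
```python
from h import *
np.set_printoptions(precision=2,suppress=True,linewidth=150)
p=ctrl.read_state()["eef_pos"];delta(502,-165,72,185.9)
s=ctrl.get_image("side")[:,:,::-1];cv2.imwrite("pics/side5.png",s)
c=lambda i,x,y,w,h:cv2.resize(i[y:y+h,x:x+w],(600,600),interpolation=cv2.INTER_CUBIC)
cv2.imwrite("pics/crop5.png",c(s,310,230,100,100))
```

```text
pos [ 501.6 -157.    71.9] yaw -174.03 rp [179.84   0.08] F [0.4 6.1 9.3] w 20.2 clk 13.78
tool d [ 0.4 -8.  -0.1] wz 0.07
```

View pics/crop5.png

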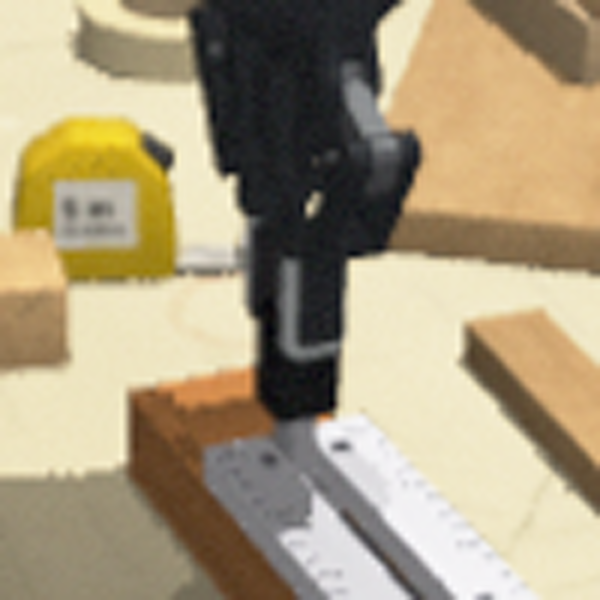

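The crop shows the stem in the slit between the lips at (300,435), with the grip above them. I continue dragging.

Emit:
carry_out(
  deltas=[0, 0, 0, 0, -0.003, 0, 1, 0, 0, 0, 0, -0.003, 0, 1, 0, 0, 0, 0, -0.003, 0, 1, 0, 0, 0, 0, -0.003, 0, 1, 0, 0, 0, 0, -0.003, 0, 1, 0, 0, 0, 0, -0.003, 0, 1, 0, 0, 0, 0, -0.003, 0, 1, 0, 0, 0, 0, -0.003, 0, 1, 0, 0, 0, 0, 0, 0, 1],
)

```text
clock: 14.95
eef_pos: [504.0, -180.7, 71.9]
tool_rot: [3.139, 0.001, -3.037]
force: [-0.8, 5.8, 9.7]
width: 20.5
gripper_force: 60.5
```

Emit:
carry_out(
  deltas=[0, 0, 0, 0, -0.0015, 0, 1, 0, 0, 0, 0, -0.0015, 0, 1, 0, 0, 0, 0, -0.0015, 0, 1, 0, 0, 0, 0, -0.0015, 0, 1, 0, 0, 0, 0, 0, 0, 1],
)

```text
clock: 15.58
eef_pos: [504.6, -186.4, 71.9]
tool_rot: [3.138, 0.001, -3.037]
force: [-1.2, 5.7, 9.7]
width: 20.4
gripper_force: 60.5
```

Emit:
carry_out(
  deltas=[0, 0, 0, 0, -0.0015, 0, 1, 0, 0, 0, 0, -0.0015, 0, 1, 0, 0, 0, 0, -0.0015, 0, 1, 0, 0, 0, 0, -0.0015, 0, 1, 0, 0, 0, 0, 0, 0, 1],
)

```text
clock: 16.2
eef_pos: [505.2, -192.3, 71.9]
tool_rot: [3.138, 0.001, -3.037]
force: [-0.7, 6.1, 9.7]
width: 20.3
gripper_force: 60.5
```

Emit:
carry_out(
  deltas=[0, 0, 0, 0, -0.0015, 0, 1, 0, 0, 0, 0, -0.0015, 0, 1, 0, 0, 0, 0, -0.0015, 0, 1, 0, 0, 0, 0, -0.0015, 0, 1, 0, 0, 0, 0, 0, 0, 1],
)

```text
clock: 16.82
eef_pos: [505.9, -198.3, 71.9]
tool_rot: [3.138, 0.001, -3.037]
force: [-0.1, 6.0, 9.2]
width: 20.1
gripper_force: 60.5
```

Emit:
carry_out(
  deltas=[0, 0, 0, 0, -0.0015, 0, 1, 0, 0, 0, 0, -0.0015, 0, 1, 0, 0, 0, 0, -0.0015, 0, 1, 0, 0, 0, 0, -0.0015, 0, 1, 0, 0, 0, 0, 0, 0, 1],
)

```text
clock: 17.45
eef_pos: [506.5, -204.2, 71.9]
tool_rot: [3.138, 0.001, -3.037]
force: [-0.6, 6.1, 10.1]
width: 20.4
gripper_force: 60.5
```

Emit:
carry_out(
  deltas=[0, 0, 0, 0, -0.0015, 0, 1, 0, 0, 0, 0, -0.0015, 0, 1, 0, 0, 0, 0, -0.0015, 0, 1, 0, 0, 0, 0, -0.0015, 0, 1, 0, 0, 0, 0, 0, 0, 1],
)

```text
clock: 18.08
eef_pos: [507.1, -210.1, 71.9]
tool_rot: [3.138, 0.001, -3.037]
force: [-0.1, 6.9, 9.2]
width: 20.1
gripper_force: 60.5
```

Emit:
carry_out(
  deltas=[0, 0, 0, 0, -0.0015, 0, 1, 0, 0, 0, 0, -0.0015, 0, 1, 0, 0, 0, 0, -0.0015, 0, 1, 0, 0, 0, 0, -0.0015, 0, 1, 0, 0, 0, 0, 0, 0, 1],
)

```text
clock: 18.7
eef_pos: [507.7, -216.1, 71.9]
tool_rot: [3.138, 0.001, -3.037]
force: [-0.4, 5.9, 9.7]
width: 20.0
gripper_force: 60.5
```

Emit:
carry_out(
  deltas=[0, 0, 0, 0, -0.0015, 0, 1, 0, 0, 0, 0, -0.0015, 0, 1, 0, 0, 0, 0, -0.0015, 0, 1, 0, 0, 0, 0, -0.0015, 0, 1, 0, 0, 0, 0, 0, 0, 1],
)

```text
clock: 19.32
eef_pos: [508.3, -222.0, 71.9]
tool_rot: [3.138, 0.001, -3.037]
force: [-1.2, 6.4, 10.5]
width: 20.0
gripper_force: 60.5
```

Emit:
carry_out(
  deltas=[0, 0, 0, 0, -0.0015, 0, 1, 0, 0, 0, 0, -0.0015, 0, 1, 0, 0, 0, 0, -0.0015, 0, 1, 0, 0, 0, 0, -0.0015, 0, 1, 0, 0, 0, 0, 0, 0, 1],
)

```text
clock: 19.95
eef_pos: [508.9, -228.0, 71.9]
tool_rot: [3.138, 0.001, -3.037]
force: [-1.1, 6.5, 10.0]
width: 20.6
gripper_force: 60.5
```

Emit:
carry_out(
  deltas=[0, 0, 0, 0, -0.0015, 0, 1, 0, 0, 0, 0, -0.0015, 0, 1, 0, 0, 0, 0, -0.0015, 0, 1, 0, 0, 0, 0, -0.0015, 0, 1, 0, 0, 0, 0, 0, 0, 1],
)

```text
clock: 20.58
eef_pos: [509.5, -234.2, 71.9]
tool_rot: [3.138, 0.001, -3.037]
force: [-0.5, 5.2, 9.5]
width: 20.2
gripper_force: 60.5
```

Emit:
carry_out(
  deltas=[0, 0, 0, 0, -0.0015, 0, 1, 0, 0, 0, 0, -0.0015, 0, 1, 0, 0, 0, 0, -0.0015, 0, 1, 0, 0, 0, 0, -0.0015, 0, 1, 0, 0, 0, 0, 0, 0, 1],
)

```text
clock: 21.2
eef_pos: [509.9, -240.3, 71.7]
tool_rot: [3.138, 0.0, -3.038]
force: [-1.1, 5.6, 8.9]
width: 20.3
gripper_force: 60.4
```

Emit:
carry_out(
  deltas=[0, 0, 0, 0, -0.001, 0, 1, 0, 0, 0, 0, -0.001, 0, 1, 0, 0, 0, 0, -0.001, 0, 1, 0, 0, 0, 0, 0, 0, 1],
)

```text
clock: 21.7
eef_pos: [510.1, -243.0, 71.6]
tool_rot: [3.138, 0.0, -3.037]
force: [-0.3, 6.3, 8.4]
width: 20.4
gripper_force: 60.4
```

Emit:
carry_out(
  deltas=[0, 0, 0, 0, -0.001, 0, 1, 0, 0, 0, 0, -0.001, 0, 1, 0, 0, 0, 0, -0.001, 0, 1, 0, 0, 0, 0, 0, 0, 1],
)

```text
clock: 22.2
eef_pos: [510.2, -246.8, 71.3]
tool_rot: [3.139, -0.0, -3.037]
force: [-0.1, 0.3, -2.6]
width: 20.2
gripper_force: 59.2
```

Force dropped to the free value: the toe has found the pocket. I stop dragging and lower it.

Emit:
carry_out(
  deltas=[0, 0, 0, 0, 0, 0.001, 1, 0, 0, 0, 0, 0, 0.001, 1, 0, 0, 0, 0, 0, 0.001, 1, 0, 0, 0, 0, 0, 0, 1],
)

```text
clock: 22.7
eef_pos: [510.1, -249.3, 67.9]
tool_rot: [-3.141, -0.0, -3.039]
force: [0.2, 0.5, -1.4]
width: 20.2
gripper_force: 59.2
```

Emit:
carry_out(
  deltas=[0, 0, 0, 0, 0, 0.001, 1, 0, 0, 0, 0, 0, 0.001, 1, 0, 0, 0, 0, 0, 0.001, 1, 0, 0, 0, 0, 0, 0.001, 1, 0, 0, 0, 0, 0, 0, 1],
)

```text
clock: 23.32
eef_pos: [510.0, -249.0, 64.1]
tool_rot: [3.141, -0.0, -3.039]
force: [0.7, 0.8, -2.0]
width: 20.3
gripper_force: 59.2
```

Emit:
carry_out(
  deltas=[0, 0, 0, 0, 0, 0.0004, 1, 0, 0, 0, 0, 0, 0, 1, 0, 0, 0, 0, 0, 0.0004, 1, 0, 0, 0, 0, 0, 0, 1],
)

```text
clock: 23.82
eef_pos: [510.0, -249.1, 63.4]
tool_rot: [3.142, -0.0, -3.039]
force: [-0.3, 0.6, -1.8]
width: 20.2
gripper_force: 59.2
```

Emit:
carry_out(
  deltas=[0, 0, 0, 0, 0, 0.0004, 1, 0, 0, 0, 0, 0, 0, 1, 0, 0, 0, 0, 0, 0, 1],
)

```text
clock: 24.2
eef_pos: [510.1, -249.1, 63.2]
tool_rot: [-3.142, 0.0, -3.039]
force: [-0.2, 0.2, 2.2]
width: 20.2
gripper_force: 59.6
```

Emit:
carry_out(
  deltas=[0, 0, 0, 0, 0, 0.0003, 1, 0, 0, 0, 0, 0, 0, 1, 0, 0, 0, 0, 0, 0, 1],
)

```text
clock: 24.58
eef_pos: [510.2, -249.1, 63.1]
tool_rot: [-3.141, 0.0, -3.039]
force: [-0.6, 0.6, 5.8]
width: 20.2
gripper_force: 60.1
```

Emit:
carry_out(
  deltas=[0, 0, 0, 0, 0, -0.0004, 1, 0, 0, 0, 0, 0, 0, 1, 0, 0, 0, 0, 0, 0, 0.2, 0, 0, 0, 0, 0, 0, 0, 0, 0, 0, 0, 0, 0, -0.5, 0, 0, 0, 0, 0, 0, -1, 0, 0, 0, 0, 0, 0, -1, 0, 0, 0, 0, 0, 0, -1, 0, 0, 0, 0, 0, 0, -1],
)

```text
clock: 25.7
eef_pos: [510.1, -249.1, 63.1]
tool_rot: [-3.142, 0.0, -3.039]
force: [-0.5, -0.1, 1.8]
width: 85.2
gripper_force: 0.0
```

Emit:
carry_out(
  deltas=[0, 0, 0, 0, 0, -0.01, -1, 0, 0, 0, 0, 0, -0.02, -1, 0, 0, 0, 0, 0, -0.03, -1, 0, 0, 0, 0, 0, -0.03, -1, 0, 0, 0, 0, 0, -0.03, -1, 0, 0, 0, 0, 0, -0.03, -1, 0, 0, 0, 0, 0, 0, -1],
)

```text
clock: 26.58
eef_pos: [511.8, -249.8, 216.2]
tool_rot: [-3.139, 0.005, -3.039]
force: [-0.0, 0.3, -0.7]
width: 85.1
gripper_force: 0.0
```

Run:
```python
from h import *
s=ctrl.get_image("side")[:,:,::-1]
q=proj("side",[[510.6,-249,96],[510.6,-249,56]]);print((q-[330,260])*6)
cv2.imwrite("pics/crop6.png",cv2.resize(s[260:360,330:430],(600,600),interpolation=cv2.INTER_CUBIC))
```

```text
[[302.11689383 267.83222388]
 [297.77164873 376.79135973]]
```

View pics/crop6.png

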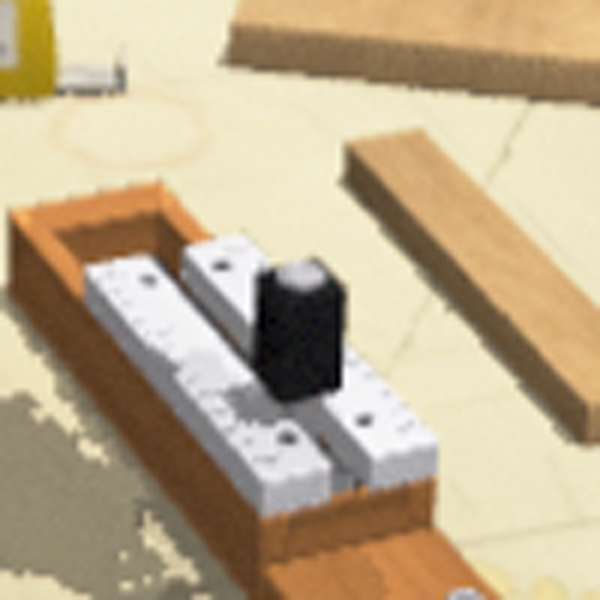

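The key stands upright in the slot. Its grip top is at (300,270), against a prediction of (302,268) for fully seated, and the grip sits just above the lips.

```bash
python3 -c "
from cell import ctrl
print(ctrl.finish_job())"
```

```text
the job is handed in; nothing more can be done
None
```

The stop key is in the hidden pocket, let go and standing upright. In the last picture it sits where a fully seated key should, and I handed the job in at about 27 s of the 72 s allowed; no verdict came back.

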